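# Release the battery pack from the sloping meter bay

## Robot

A 6-joint arm with a two-finger parallel gripper is mounted at the origin on the work surface. World frame = base frame: x ahead of the robot, y to its left, z up, the work surface at z = 0. Lengths are in mm, angles in rad, forces in N, time in s.
With the tool pointing down it reaches from about 275 to 1000 mm from the base axis. Payload 8.4 kg.
Tool frame: the origin (TCP) lies on the centre line of the jaws, within the pads' length; the fingertips stand 19 mm ahead of it and the grasp point (between the pads) is the TCP; z points along the fingers, y is the line along which they close (so a half turn about z gives the same grasp; the last joint's range is limited). The gripper opens to 85 mm and grips with 20 to 120 N. Pads are 22 mm wide; open, the fingers measure 114 mm over their backs; the gripper's body (76 mm by 85 mm) begins 54 mm behind the grasp point. The pads swing forward as they close: fully open they stand 13 mm farther back than shut.
Start: joints at [-1.204, 0.353, 1.633, -0, 1.155, -0.002], TCP at [225.309, -582.978, 250.281] pointing down, gripper open.
Joint ranges: [-2.63, 2.63], [-0.92, 2.1], [0.06, 2.66], [-1.3, 4.44], [0, 2.69], [-3.02, 3.02]. Speed limits (rad/s): [2.22, 2.22, 2.79, 3.14, 3.14, 3.14].

## Interface

Orientations are given as a 3x3 rotation matrix whose columns are the frame's x, y, z axes.
In Python, from rig import manip, vision, order, nets gives the robot as it stands.
- The arm moves only by the shell command python3 -m inch 'ROWS' [FORCE]. ROWS is JSON, a list of rows, each a list of 3 entries, a list of its own where there are three numbers: the opening in per cent of the stroke, from 0 (shut) to 100 (fully open), then the shift along the world's x, y, z in cm, then the turn, a rotation vector about the world's x, y, z in degrees. A call has 1 to 5 rows; each row is the pose to reach, as a shift and turn from the pose commanded when the call began; what a row does not reach only later rows make up. A row lasts 1/10 s, in which the tool goes at most 50 mm and 8.59 degrees, less where a joint would pass 70% of its speed; a pose out of reach is approached as far as the arm can. A call with a gripper value outside its range is refused whole. The fingers move at their own pace and stop on an object; FORCE is the grip in N (left out, the last holds). Time passes only in rows, so rows that repeat a pose let the fingers close. It gives the time, the measured TCP pose, the force, the opening and the grip force at its end, in the units of the state.
- manip.sense(): the state, without advancing time (a new reading comes with each control period).
- vision.snapshot(name): name is "side" or "top"; returns a dict with "img" (480x640x3 uint8, red, green, blue), "camera_matrix" (3x3 intrinsics, pixels), "dist_coeffs" ([k1, k2, p1, p2, k3] as OpenCV has them; the pictures are not rectified), "world_from_camera" (4x4, takes a point from camera to world coordinates). Camera axes: x right, y down, z forward; pixel columns grow to the right and rows downward; lengths in mm; the calibration is good to about 2 mm. A picture is of the moment at which its call begins. There is no depth.
- order.job_done(): hands the job in; it is judged then, once.
Trained networks look in the newest picture that a camera, given by its name, has taken for a name from the list of things; names that differ only in an ending like _2 or _b are one class to them, and where a whole thing is asked for, a point or a joint stands for the part that bears it (a point fixed in the world has none). Each returns a list of dicts, best first, with "score" (0 to 1); they miss things now and then, are a little off and sometimes report something else, mostly with a low value. They report only what shows in the picture. A call takes as long as a camera call.
- nets.recognise(name, camera): "pixel" ([column, row] in pixels, amid what is visible of it).
The state is a dict: "time": time; "joint_pos": joint angles; "dq": joint speeds; "effort": joint torques, N m; "eef_pos": TCP position; "eef_rot": TCP orientation; "force": force on the tool from outside, world axes, zero at the start; "moment": the same for the moment, N m; "finger_gap": finger opening in mm; "grip_force": force on a finger pad.
Only numpy, scipy, OpenCV 4.12 (cv2) and the standard library are available. Lean on these libraries where they do the work, as an engineer would, in place of code of your own. Each camera call takes 0.05 s, during which the arm holds its last target. There are 200 camera calls.

## Task

Take the battery pack out of the meter: push it straight down into its sloping bay until the latch lets go and it springs out, then pull it free. Set it down gently, standing upright on the white board, contacts downward as it came out of the bay, and let go of it. Leave the probe lying where it is on the board.

Things in the scene. Friction and masses are not known exactly. Their poses are not given: they have to be found in the camera images.
- meter: Beige meter with the battery bay, fixed; case 200 x 200 mm, 160 mm high at the rear; origin at the centre of its underside, z up, x level towards its high rear. Its top panel slopes 30 degrees, rising towards +x, flat from 98 mm below to 75 mm above the bay's centre, 100 mm to either side. A second case of the same shape has a keypad and no bay.
- bay_mouth (a point): Centre of the bay's mouth, in the plane of the sloping panel, 122 mm above the table; axes as the meter's (x to its rear, z up). The bay runs square to the panel: the pull-out direction is (-0.5, 0, 0.866) in these axes, 30 degrees from vertical, leaning to -x. Mouth 68 mm along the slope, 48 mm across (y), with a dark frame.
- battery_centre (a point): Centre of the battery pack, a dark grey block 64 x 44 x 95 mm (its x, y, z), about 0.22 kg, with 2 mm play on each side in the bay. Its z points along the pull-out direction (up when it stands on its contacts), its y is the meter's y. At first latched, its top end flush with the panel: nothing to grip. Once out, grip across its 44 mm width (y).
- bay_lift (a joint): Travel (m) of the sprung plate under the battery along the pull-out direction: 0 latched, -0.010 hard stop, 0.040 sprung out. Pushing takes 8 to 12 N; the latch lets go 6 mm in (-0.006; less leaves it latched). As the push is withdrawn the battery rises within 1 s to stand 40 mm proud, 55 mm still in the bay, loose on the plate. The latch does not catch again.
- board: White hard plastic board, fixed, 220 x 240 x 15 mm (its x, y, z); origin at the centre of its underside, top face 15 mm above that. The probe lies along y on its +x (rear) part; the half towards -x is free.
- probe_centre (a point): Centre of the hand-held probe lying on the board, 36 mm thick and 36 mm high, 195 mm long along its y (from 93 mm on the -y side to 103 mm on the +y side); cream grip and black barrel.

How it is judged (in metres and radians):
On the way:
1. the battery has sprung out of its latch, still standing in the bay (value of joint bay_lift above 0.034 m and distance between battery_centre and bay_mouth below 0.025 m), for 0.1 s.
At the end, for the whole second after the job is handed in: The battery pack stands upright (within 0.1 rad, contacts down) on the white board, its centre inside the board's outline and 62.5 mm (within 6 mm) above the board's underside, at rest and released; the probe has not moved more than 30 mm (angle between battery_centre's own z axis and vertical below 0.1 rad and x of battery_centre in the frame of board between -0.105 and 0.105 m and y of battery_centre in the frame of board between -0.115 and 0.115 m and z of battery_centre in the frame of board between 0.0565 and 0.0685 m and linear speed of battery below 0.02 m/s and contact force between the fingers and battery below 0.1 N); the robot touches nothing.
It fails at once if the probe is moved more than 30 mm (distance of probe_centre from where it was at the start of the episode above 0.03 m).
It fails at once if the battery is dropped or thrown: it moves faster than 0.5 m/s while the fingers do not hold it (contact force between the fingers and battery below 0.1 N and linear speed of battery above 0.5 m/s).
It also fails if it takes over 58 s, if anything falls off the work surface, if the arm or the gripper's body presses on something with over 40 N, if the wrist force passes 120 N, or if a joint passes its speed limit or range.

## Working session

There is one attempt and no reset: what is moved stays moved. The work goes in short steps, Python scripts to look and compute and a shell command to move; the robot and the scene stay as the last step left them, time stands still between calls to the robot, and variables do not carry over. Pictures are saved under pics/ and viewed, at most 10 in all, crops included, and the job is handed in when it is done.

```bash
mkdir -p pics; ls
python3 - <<'E'
from rig import manip,vision,order,nets
import cv2
for c in ("side","top"):
    s=vision.snapshot(c)
    cv2.imwrite(f"pics/{c}0.png",s["img"][:,:,::-1])
    print(c,s["camera_matrix"],s["dist_coeffs"],s["world_from_camera"])
    for n in ("meter","bay_mouth","battery_centre","board","probe_centre"):
        print(n,[(d["pixel"],round(d["score"],2)) for d in nets.recognise(n,c)][:3])
print(manip.sense())
E
```

```text
pics
side [[596.88613156   0.         311.66015976]
 [  0.         596.88613156 237.90602191]
 [  0.           0.           1.        ]] [-0.19365258  0.          0.          0.          0.        ] [[-9.83536996e-01 -1.15804421e-01  1.38723872e-01  4.15911023e+02]
 [-1.79798195e-01  5.50232653e-01 -8.15424207e-01  7.86364509e+02]
 [ 1.80993245e-02 -8.26942177e-01 -5.61995597e-01  6.30991709e+02]
 [ 0.00000000e+00  0.00000000e+00  0.00000000e+00  1.00000000e+00]]
meter [([292.0, 244.9], 0.96)]
bay_mouth [([296.3, 247.1], 0.83)]
battery_centre [([311.9, 218.1], 0.59)]
board [([373.7, 187.2], 0.72)]
probe_centre [([325.2, 167.5], 0.55)]
top [[537.66261138   0.         321.21702538]
 [  0.         537.66261138 240.90867614]
 [  0.           0.           1.        ]] [0.05744984 0.         0.         0.         0.        ] [[-2.52550863e-02 -9.92143316e-01  1.22530899e-01  4.14250321e+02]
 [-9.99022429e-01  2.94966210e-02  3.29262063e-02 -3.48984944e+01]
 [-3.62817630e-02 -1.21579562e-01 -9.91918365e-01  1.18846678e+03]
 [ 0.00000000e+00  0.00000000e+00  0.00000000e+00  1.00000000e+00]]

[... 343 characters left out ...]
+00, -2.35106186e-03]), 'dq': array([-2.31010497e-03, -2.97840689e-05,  9.49931758e-04, -2.08672760e-03,
        1.07413201e-04,  4.38589550e-04]), 'effort': array([-1.47981998e-03, -6.04879403e+01, -3.42311382e+01, -1.20271811e-04,
        1.40595577e-03, -2.80685504e-05]), 'eef_pos': array([ 225.28590967, -582.99246928,  250.29419448]), 'eef_rot': array([[ 9.32781763e-01,  3.60441648e-01, -2.90489235e-05],
       [ 3.60441647e-01, -9.32781763e-01, -3.02176883e-05],
       [-3.79880194e-05,  1.77160667e-05, -9.99999999e-01]]), 'force': array([ 0.31128266, -0.95012124,  0.31332268]), 'moment': array([-0.02200939,  0.01336517,  0.00860846]), 'grip_force': 0.0, 'finger_gap': 85.47871124301916}
```

View pics/top0.png

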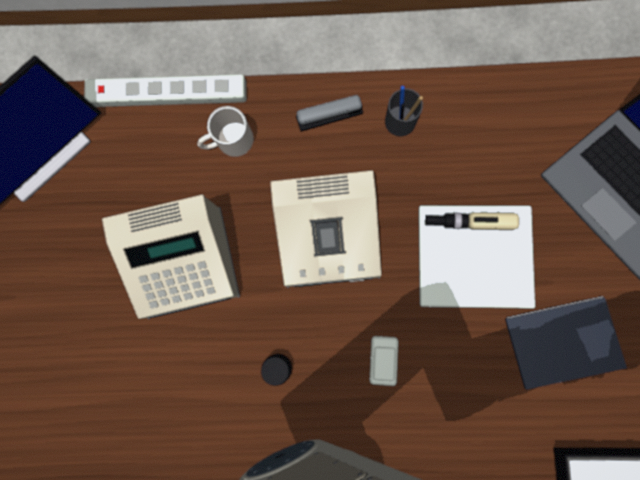

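View pics/side0.png

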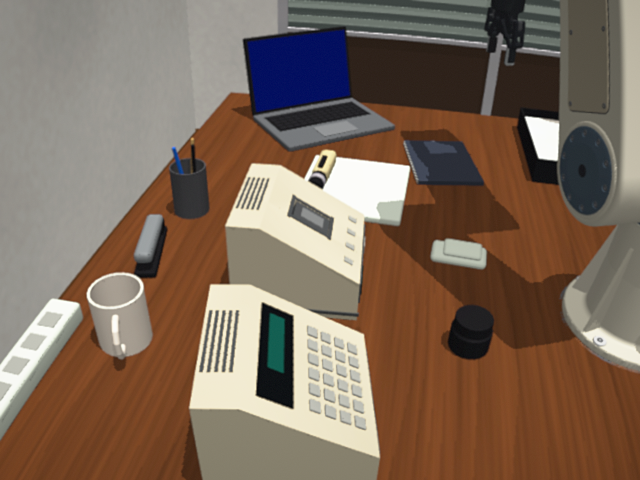

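The top view shows the bay at about (328,237) and the meter turned a few degrees. The board is at (475,258), with the probe on its far part at (475,221). The keypad case on the left is the decoy. I'll zoom in on the bay for its corners.

Run:
```python
import cv2,numpy as np
t=cv2.imread("pics/top0.png")[160:300,260:393]; s=cv2.imread("pics/side0.png")[160:300,220:380]
f=lambda a,k:cv2.resize(a,None,fx=k,fy=k,interpolation=cv2.INTER_CUBIC)
t=f(t,3);s=f(s,2.5)
o=np.zeros((420,800,3),np.uint8);o[:t.shape[0],:t.shape[1]]=t;o[:s.shape[0],400:400+s.shape[1]]=s
cv2.imwrite("pics/crop1.png",o)
```

```text
(no output)
```

View pics/crop1.png

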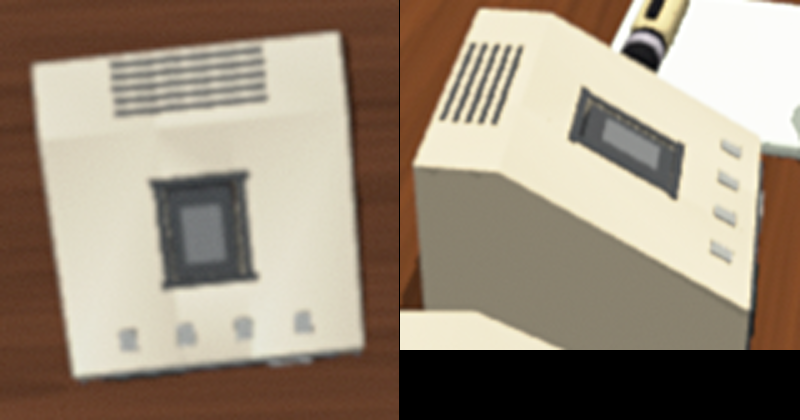

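```bash
cat > h.py <<'E'
import numpy as np,cv2
from scipy.optimize import least_squares
from scipy.spatial.transform import Rotation as R
K={"side":(np.array([[596.886,0,311.66],[0,596.886,237.906],[0,0,1]]),-0.19365258),"top":(np.array([[537.6626,0,321.217],[0,537.6626,240.9087],[0,0,1]]),0.05744984)}
W={"side":np.array([[-9.83536996e-01,-1.15804421e-01,1.38723872e-01,415.911023],[-1.79798195e-01,5.50232653e-01,-8.15424207e-01,786.364509],[1.80993245e-02,-8.26942177e-01,-5.61995597e-01,630.991709],[0,0,0,1]]),
"top":np.array([[-2.52550863e-02,-9.92143316e-01,1.22530899e-01,414.250321],[-9.99022429e-01,2.94966210e-02,3.29262063e-02,-34.8984944],[-3.62817630e-02,-1.21579562e-01,-9.91918365e-01,1188.46678],[0,0,0,1]])}
def proj(c,P):
    w=np.linalg.inv(W[c]);k,d=K[c]
    return cv2.projectPoints(np.float64(P).reshape(-1,1,3),cv2.Rodrigues(w[:3,:3])[0],w[:3,3],k,np.array([d,0,0,0,0.]))[0].reshape(-1,2)
def pose(p): # x,y,yaw deg
    return R.from_euler("z",p[2],degrees=True).as_matrix(),np.array([p[0],p[1],0])
def fit(obs,p0):
    def f(p):
        r,t=pose(p);return np.concatenate([(proj(c,np.array(P)@r.T+t)-px).ravel() for c,P,px in obs])
    s=least_squares(f,p0,loss="soft_l1");return s.x,s.fun.reshape(-1,2)
E
python3 - <<'E'
from h import *
b=np.array([-15,0,122.]);c=.866;M=[[100,100,160],[100,-100,160],[-100,100,73],[-100,-100,73],b]
t=np.array([[32,65],[340,33],[75,376],[363,346],[205,230]])/3+[260,160]
MS=[[100,100,160],[100,-100,160],[50,100,160],[50,-100,160],[-100,100,73],[-100,-100,73],b]
s=np.array([[15,165],[78,10],[100,172],[153,12],[348,308],[358,137],[230,143]])/2.5+[220,160]
m,e=fit([("top",M,t),("side",MS,s)],[430,-40,5]);print("meter",m.round(2));print(e.round(1).tolist())
for cc,P,q in (("top",M,t),("side",MS,s)): print(cc,fit([(cc,P,q)],m)[0].round(2))
r,tt=pose(m);print("bay",(r@b+tt).round(1))
B=[[110,120,15],[110,-120,15],[-110,-120,15],[-110,120,15]]
bd,e=fit([("top",B,np.array([[419,206],[532,207],[535,307],[421,306.]]))],[430,-330,0]);print("board",bd.round(2),e.round(1).tolist())
n=r@np.array([-.5,0,.866]);print("pullout",n.round(4))
# tool pointing along -n, y axis = meter -y or y
z=-n
from rig import manip
R0=np.array(manip.sense()["eef_rot"]);T0=manip.sense()["eef_pos"]
for sg in (1,-1):
    y=sg*r[:,1];Rt=np.column_stack([np.cross(y,z),y,z])
    print("turn",sg,R.from_matrix(Rt@R0.T).as_rotvec(degrees=True).round(1))
for d in (60,19,9):
    tgt=r@b+tt+n*d;print("tcp dist",d,tgt.round(1),"shift cm",((tgt-T0)/10).round(2))
E
```

```text
meter [568.23 -11.41   4.43]
[[-0.3, 0.5], [-1.3, -0.0], [-0.5, 0.3], [-0.3, 0.3], [-0.7, 0.4], [-0.4, -1.0], [0.3, -1.4], [-0.4, -1.3], [-1.1, -0.5], [0.8, -0.2], [0.9, -1.4], [-0.8, -0.9]]
top [568.8  -12.66   4.23]
side [567.45  -8.97   4.53]
bay [553.3 -12.6 122. ]
board [ 516.74 -329.83   -2.11] [[0.5, -0.4], [-0.5, -1.2], [0.4, 1.2], [-0.4, 0.4]]
pullout [-0.4985 -0.0386  0.866 ]
turn 1 [-41.8  -9.5 158.2]
turn -1 [  6.7 -29.4 -16.3]
tcp dist 60 [523.4 -14.9 174. ] shift cm [29.81 56.81 -7.63]
tcp dist 19 [543.8 -13.3 138.5] shift cm [ 31.85  56.97 -11.18]
tcp dist 9 [548.8 -12.9 129.8] shift cm [ 32.35  57.01 -12.05]
```

```bash
python3 -m inch '[[0,[27.3,56.6,-3.3],[6.7,-29.4,-16.3]],[0,[27.3,56.6,-3.3],[6.7,-29.4,-16.3]],[0,[27.3,56.6,-3.3],[6.7,-29.4,-16.3]],[0,[27.3,56.6,-3.3],[6.7,-29.4,-16.3]],[0,[27.3,56.6,-3.3],[6.7,-29.4,-16.3]]]' 40
cat > go.py <<'E'
# remaining shift/turn to bay-axis pose at TCP distance d (mm) from the mouth
from h import *
from rig import manip
import sys
m=[568.23,-11.41,4.43];r,t=pose(m);b=r@np.array([-15,0,122.])+t;n=r@np.array([-.5,0,.866])
s=manip.sense();T=s["eef_pos"];R0=np.array(s["eef_rot"])
y=-r[:,1];Rt=np.column_stack([np.cross(y,-n),y,-n])
q=T-b;print("t",s["time"],"axial",(q@n).round(1),"lateral x,y",(r.T@(q-(q@n)*n)).round(1),"F.n",(s["force"]@n).round(1),"gap",round(s["finger_gap"],1))
for d in map(float,sys.argv[1:]): print(d,((b+n*d-T)/10).round(2),R.from_matrix(Rt@R0.T).as_rotvec(degrees=True).round(1))
E
python3 go.py 110
```

```text
time: 1.1
eef_pos: [332.5, -356.2, 236.1]
eef_rot: [[0.862, 0.071, 0.502], [0.059, -0.997, 0.039], [0.504, -0.004, -0.864]]
force: [0.8, -0.7, -0.2]
finger_gap: 12.2
grip_force: 0.0
t 1.1 axial 222.1 lateral x,y [-135.6 -325.5  -78.3] F.n -0.5 gap 12.2
110.0 [16.6  33.93 -1.88] [-0.2  0.2  0.4]
```

```bash
python3 -m inch '[[0,[16.6,33.9,-1.9],[0,0,0.4]],[0,[16.6,33.9,-1.9],[0,0,0.4]],[0,[16.6,33.9,-1.9],[0,0,0.4]],[0,[16.6,33.9,-1.9],[0,0,0.4]],[0,[16.6,33.9,-1.9],[0,0,0.4]]]' 40 >/dev/null
python3 go.py 110 50
```

```text
t 1.6 axial 148.4 lateral x,y [ -43.8 -110.9  -25.3] F.n -0.7 gap -0.2
110.0 [ 5.42 11.54 -0.8 ] [-0.   0.2 -0.4]
50.0 [ 8.42 11.78 -5.99] [-0.   0.2 -0.4]
```

```bash
python3 -m inch '[[0,[5.4,11.5,-0.8],[0,0,0]],[0,[5.4,11.5,-0.8],[0,0,0]],[0,[5.4,11.5,-0.8],[0,0,0]],[0,[5.4,11.5,-0.8],[0,0,0]],[0,[5.4,11.5,-0.8],[0,0,0]]]' >/dev/null
python3 go.py 110 40
```

```text
t 2.1 axial 109.9 lateral x,y [-1.1 -0.9 -0.6] F.n 0.4 gap -0.0
110.0 [0.09 0.1  0.07] [-0.   0.  -0.6]
40.0 [ 3.58  0.37 -5.99] [-0.   0.  -0.6]
```

```bash
python3 -m inch '[[0,[1.5,0.2,-2.5],[0,0,-0.6]],[0,[2.8,0.3,-4.7],[0,0,-0.6]],[0,[3.6,0.4,-6],[0,0,-0.6]],[0,[3.6,0.4,-6],[0,0,-0.6]],[0,[3.6,0.4,-6],[0,0,-0.6]]]' >/dev/null
python3 go.py 40 19 9
python3 - <<'E'
from rig import vision
import cv2,numpy as np
f=lambda a,k:cv2.resize(a,None,fx=k,fy=k,interpolation=cv2.INTER_CUBIC)
a=f(vision.snapshot("side")["img"][120:300,200:400],2);b=f(vision.snapshot("top")["img"][150:300,230:430],2)
o=np.zeros((360,800,3),np.uint8);o[:360,:400]=a;o[:300,400:]=b;cv2.imwrite("pics/near.png",o[:,:,::-1])
E
```

```text
t 2.6 axial 40.2 lateral x,y [-0.4 -2.  -0.2] F.n 0.5 gap 0.2
40.0 [0.03 0.2  0.01] [-0.  -0.   0.3]
19.0 [ 1.08  0.28 -1.81] [-0.  -0.   0.3]
9.0 [ 1.58  0.32 -2.68] [-0.  -0.   0.3]
```

View pics/near.png

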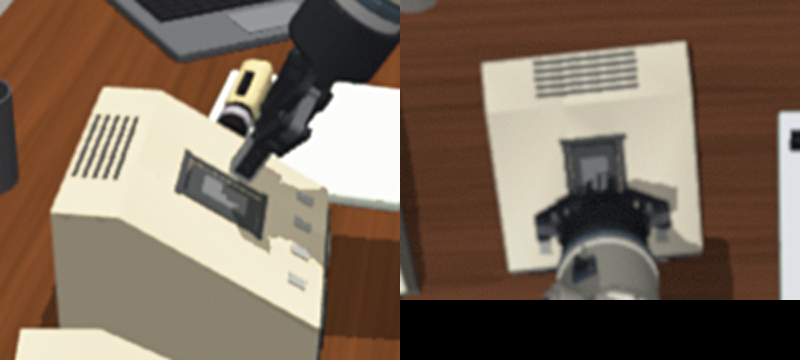

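The closed fingers are pointing at the bay centre in both views. Now I'll push.

```bash
python3 -m inch '[[0,[0.5,0.1,-0.9],[0,0,0]],[0,[1.0,0.2,-1.7],[0,0,0]],[0,[1.1,0.25,-1.95],[0,0,0]],[0,[1.2,0.25,-2.1],[0,0,0]],[0,[1.2,0.25,-2.1],[0,0,0]]]' >/dev/null
python3 go.py 15 11 9
```

```text
t 3.2 axial 16.6 lateral x,y [0.9 0.3 0.5] F.n 7.9 gap -0.1
15.0 [-0.01 -0.03 -0.19] [-0.   0.2  0.2]
11.0 [ 0.19 -0.01 -0.54] [-0.   0.2  0.2]
9.0 [ 0.29 -0.01 -0.71] [-0.   0.2  0.2]
```

```bash
python3 -m inch '[[0,[0.1,0,-0.2],[0,0,0]],[0,[0.2,0,-0.4],[0,0,0]],[0,[0.3,0,-0.6],[0,0,0]],[0,[0.3,0,-0.6],[0,0,0]],[0,[0.3,0,-0.6],[0,0,0]]]' >/dev/null
python3 go.py 10 60
```

```text
t 3.7 axial 10.1 lateral x,y [ 0.9 -0.1  0.5] F.n 7.2 gap -0.1
10.0 [-0.08 -0.   -0.06] [-0.   0.2  0.2]
60.0 [-2.58 -0.19  4.27] [-0.   0.2  0.2]
```

```bash
python3 -m inch '[[0,[-0.3,0,0.5],[0,0,0]],[0,[-0.6,0,1.0],[0,0,0]],[0,[-0.9,-0.1,1.5],[0,0,0]],[0,[-1.2,-0.1,2.0],[0,0,0]],[0,[-1.5,-0.1,2.6],[0,0,0]]]' >/dev/null
python3 go.py; python3 -m inch '[[0,[-0.4,0,0.7],[0,0,0]],[0,[-0.8,-0.1,1.4],[0,0,0]],[0,[-1.2,-0.1,2.1],[0,0,0]],[0,[-2.2,-0.2,3.8],[0,0,0]],[0,[-3.5,-0.3,6],[0,0,0]]]' >/dev/null
python3 -m inch '[[50,[-1.5,-0.1,2.6],[0,0,0]],[100,[-1.5,-0.1,2.6],[0,0,0]],[100,[-1.5,-0.1,2.6],[0,0,0]],[100,[-1.5,-0.1,2.6],[0,0,0]],[100,[-1.5,-0.1,2.6],[0,0,0]]]' >/dev/null
python3 go.py 145
python3 - <<'E'
from rig import vision
import cv2,numpy as np
f=lambda a,k:cv2.resize(a,None,fx=k,fy=k,interpolation=cv2.INTER_CUBIC)
a=f(vision.snapshot("side")["img"][120:300,200:400],2);b=f(vision.snapshot("top")["img"][150:300,230:430],2)
o=np.zeros((360,800,3),np.uint8);o[:360,:400]=a;o[:300,400:]=b;cv2.imwrite("pics/near2.png",o[:,:,::-1])
E
```

```text
t 4.2 axial 39.9 lateral x,y [-0.1  0.5 -0.1] F.n 1.2 gap 0.0
t 5.2 axial 137.7 lateral x,y [-1.2  0.7 -0.7] F.n -0.4 gap 72.5
145.0 [-0.24 -0.09  0.7 ] [-0.  -0.1  0.2]
```

View pics/near2.png

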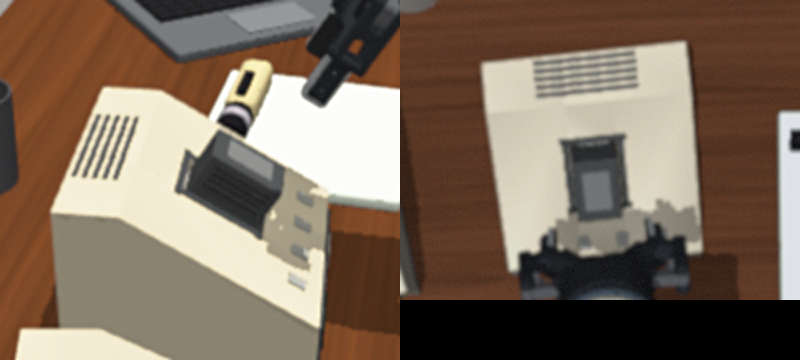

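The battery now stands about 40 mm proud. I'll go down around it with the fingers open and grip.

```bash
python3 -m inch '[[100,[1.8,0.1,-3],[0,0,0]],[100,[3,0.2,-5],[0,0,0]],[100,[3.6,0.2,-6],[0,0,0]],[100,[3.6,0.2,-6],[0,0,0]],[100,[3.6,0.2,-6],[0,0,0]]]' >/dev/null
python3 go.py 25
```

```text
t 5.8 axial 68.5 lateral x,y [ 0.2 -0.1  0.1] F.n -0.0 gap 85.6
25.0 [ 2.15  0.18 -3.78] [-0.  -0.   0.2]
```

```bash
python3 -m inch '[[100,[0.7,0.1,-1.2],[0,0,0]],[100,[1.4,0.15,-2.4],[0,0,0]],[100,[2,0.2,-3.4],[0,0,0]],[100,[2.15,0.2,-3.8],[0,0,0]],[100,[2.15,0.2,-3.8],[0,0,0]]]'
python3 go.py 25
python3 -m inch '[[30,[0,0,0],[0,0,0]],[30,[0,0,0],[0,0,0]],[30,[0,0,0],[0,0,0]],[30,[0,0,0],[0,0,0]],[30,[0,0,0],[0,0,0]]]' 40;python3 go.py 25
```

```text
time: 6.3
eef_pos: [541.0, -13.3, 143.9]
eef_rot: [[0.863, 0.074, 0.499], [0.064, -0.997, 0.038], [0.501, -0.001, -0.866]]
force: [-0.6, -0.7, 0.1]
finger_gap: 85.4
grip_force: 0.0
t 6.3 axial 25.1 lateral x,y [0.2 0.2 0.1] F.n 0.4 gap 85.4
25.0 [-0.02 -0.02 -0.03] [-0.   0.1  0.2]
time: 6.8
eef_pos: [541.2, -13.3, 144.0]
eef_rot: [[0.863, 0.074, 0.5], [0.064, -0.997, 0.038], [0.501, -0.0, -0.865]]
force: [-1.1, 0.8, 5.1]
finger_gap: 43.4
grip_force: 46.1
t 6.8 axial 25.1 lateral x,y [0.5 0.2 0.3] F.n 5.0 gap 43.4
25.0 [-0.04 -0.02 -0.04] [-0.   0.1  0.2]
```

```bash
python3 -m inch '[[30,[-0.5,0,0.9],[0,0,0]],[30,[-1.3,-0.1,2.2],[0,0,0]],[30,[-2.3,-0.2,4],[0,0,0]],[30,[-3.3,-0.3,5.7],[0,0,0]],[30,[-4.3,-0.3,7.5],[0,0,0]]]' 60 
python3 -m inch '[[30,[-0.5,0,2],[0,0,0]],[30,[-0.5,0,4],[0,0,0]],[30,[-0.5,0,6],[0,0,0]],[30,[-0.5,0,6],[0,0,0]],[30,[-0.5,0,6],[0,0,0]]]' >/dev/null; python3 go.py;  python3 - <<'E'
from h import *
from rig import manip,vision
s=manip.sense();T=s["eef_pos"];R0=np.array(s["eef_rot"])
bd=[516.74,-329.83,-2.11];r,t=pose(bd)
tgt=r@np.array([-55,0,15.])+t
print(s["eef_pos"],tgt)
y=-r[:,1];z=np.array([0,0,-1.]);Rt=np.column_stack([np.cross(y,z),y,z])
print("turn",R.from_matrix(Rt@R0.T).as_rotvec(degrees=True).round(1),"shift to TCP z=200",((tgt+[0,0,185]-T)/10).round(2))
cv2.imwrite("pics/pull.png",vision.snapshot("side")["img"][60:300,150:470,::-1])
E
```

```text
time: 7.3
eef_pos: [497.0, -16.5, 218.6]
eef_rot: [[0.864, 0.074, 0.498], [0.064, -0.997, 0.037], [0.499, -0.0, -0.866]]
force: [-0.6, 0.0, -1.9]
finger_gap: 43.3
grip_force: 62.5
t 7.8 axial 165.4 lateral x,y [22.   0.9 12.7] F.n -2.8 gap 43.1
[492.65450557 -16.3290638  277.97935565] [ 461.77729093 -327.80500319   15.        ]
turn [-0.6 30.  -6.2] shift to TCP z=200 [ -3.09 -31.15  -7.8 ]
```

View pics/pull.png

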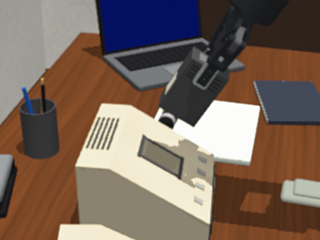

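The battery is out of the bay and held by the fingers. I'll carry it over to the board, bringing it upright on the way.

```bash
python3 -m inch '[[30,[-0.5,-3,0],[0,4,-0.8]],[30,[-1,-6.5,0],[-0.1,10,-2]],[30,[-1.5,-10.5,0],[-0.3,16,-3.3]],[30,[-2,-14.5,0],[-0.4,22,-4.5]],[30,[-2.5,-18.5,0],[-0.6,28,-5.8]]]' >/dev/null
python3 -m inch '[[30,[-0.3,-4,0],[0,2,-0.4]],[30,[-0.6,-8,0],[0,2,-0.4]],[30,[-0.6,-11,0],[0,2,-0.4]],[30,[-0.6,-12.3,0],[0,2,-0.4]],[30,[-0.6,-12.6,0],[0,2,-0.4]]]' >/dev/null
cat > pl.py <<'E'
from h import *
from rig import manip
s=manip.sense();T=s["eef_pos"];R0=np.array(s["eef_rot"])
bd=[516.74,-329.83,-2.11];r,t=pose(bd);tgt=r@np.array([-55,0,95.])+t
y=-r[:,1];z=np.array([0,0,-1.]);Rt=np.column_stack([np.cross(y,z),y,z])
print(s["time"],T.round(1),s["force"].round(1),"turn",R.from_matrix(Rt@R0.T).as_rotvec(degrees=True).round(1),"shift",((tgt-T)/10).round(2),s["finger_gap"],s["grip_force"])
E
python3 pl.py
```

```text
8.85 [ 461.6 -328.   276.8] [ 0.2  0.7 -2.3] turn [-0.1 -0.   0.1] shift [  0.02   0.02 -18.18] 43.18032137617922 62.79831290245056
```

```bash
python3 -m inch '[[30,[0,0,-2.5],[0,0,0]],[30,[0,0,-6],[0,0,0]],[30,[0,0,-10],[0,0,0]],[30,[0,0,-13],[0,0,0]],[30,[0,0,-14.5],[0,0,0]]]' >/dev/null
python3 -m inch '[[30,[0,0,-1.2],[0,0,0]],[30,[0,0,-1.5],[0,0,0]],[30,[0,0,-1.5],[0,0,0]],[30,[0,0,-1.5],[0,0,0]]]' >/dev/null
python3 pl.py;  python3 - <<'E'
from rig import vision
import cv2,numpy as np
f=lambda a,k:cv2.resize(a,None,fx=k,fy=k,interpolation=cv2.INTER_CUBIC)
a=f(vision.snapshot("side")["img"][80:260,260:460],2);b=f(vision.snapshot("top")["img"][180:330,380:580],2)
o=np.zeros((360,800,3),np.uint8);o[:360,:400]=a;o[:300,400:]=b;cv2.imwrite("pics/near3.png",o[:,:,::-1])
E
```

```text
9.75 [ 462.7 -327.5  119.5] [-0.9  0.  -2. ] turn [ 0.1  0.1 -0. ] shift [-0.09 -0.03 -2.45] 43.051088826036676 62.684444189071655
```

View pics/near3.png

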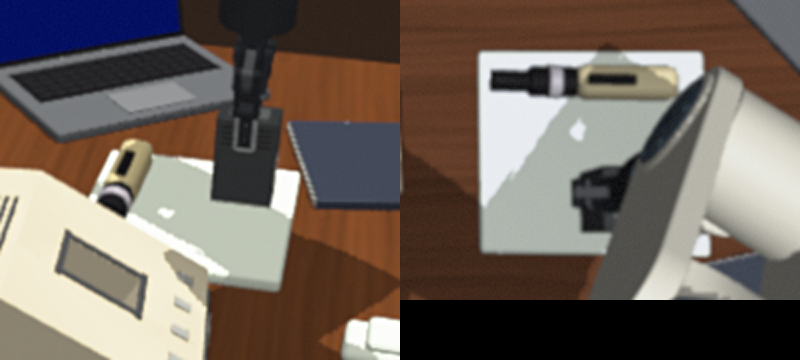

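The battery is upright over the free half of the board and clear of the probe. I'll lower it gently.

```bash
python3 -m inch '[[30,[0,0,-0.8],[0,0,0]],[30,[0,0,-1.5],[0,0,0]],[30,[0,0,-1.9],[0,0,0]],[30,[0,0,-2.1],[0,0,0]],[30,[0,0,-2.1],[0,0,0]]]' >/dev/null
python3 pl.py;python3 -m inch '[[30,[0,0,-0.1],[0,0,0]],[30,[0,0,-0.2],[0,0,0]],[30,[0,0,-0.2],[0,0,0]]]' >/dev/null
python3 pl.py
```

```text
10.35 [ 461.8 -327.2   97.1] [-0.6 -0.1 -1.3] turn [-0.  0. -0.] shift [-0.01 -0.06 -0.21] 43.346573600107256 62.685123682022095
10.65 [ 462.3 -327.5   96.4] [-2.   1.6  4.1] turn [ 0.   0.1 -0. ] shift [-0.05 -0.03 -0.14] 43.175611753439604 63.45948815345764
```

```bash
python3 -m inch '[[40,[0,0,0],[0,0,0]],[55,[0,0,0],[0,0,0]],[75,[0,0,0],[0,0,0]],[100,[0,0,0],[0,0,0]],[100,[0,0,0],[0,0,0]]]' 20; python3 -m inch '[[100,[0,0,0],[0,0,0]],[100,[0,0,1],[0,0,0]],[100,[0,0,3],[0,0,0]],[100,[0,0,6],[0,0,0]],[100,[0,0,10],[0,0,0]]]' ; python3 -m inch '[[100,[0,0,3],[0,0,0]],[100,[-4,0,5],[0,0,0]],[100,[-8,0,5],[0,0,0]],[100,[-10,0,5],[0,0,0]],[100,[-10,0,5],[0,0,0]]]' >/dev/null
python3 - <<'E'
from rig import vision
import cv2,numpy as np
f=lambda a,k:cv2.resize(a,None,fx=k,fy=k,interpolation=cv2.INTER_CUBIC)
a=f(vision.snapshot("side")["img"][80:260,260:460],2);b=f(vision.snapshot("top")["img"][180:330,380:580],2)
o=np.zeros((360,800,3),np.uint8);o[:360,:400]=a;o[:300,400:]=b;cv2.imwrite("pics/near4.png",o[:,:,::-1])
E
```

```text
time: 11.15
eef_pos: [462.1, -327.4, 95.6]
eef_rot: [[0.999, -0.036, 0.001], [-0.036, -0.999, -0.0], [0.001, 0.0, -1.0]]
force: [0.7, 0.3, 0.2]
finger_gap: 85.1
grip_force: 0.0
time: 11.65
eef_pos: [461.2, -326.8, 196.0]
eef_rot: [[0.999, -0.036, -0.001], [-0.036, -0.999, 0.001], [-0.001, -0.001, -1.0]]
force: [0.9, -0.7, -0.4]
finger_gap: 85.2
grip_force: 0.0
```

View pics/near4.png

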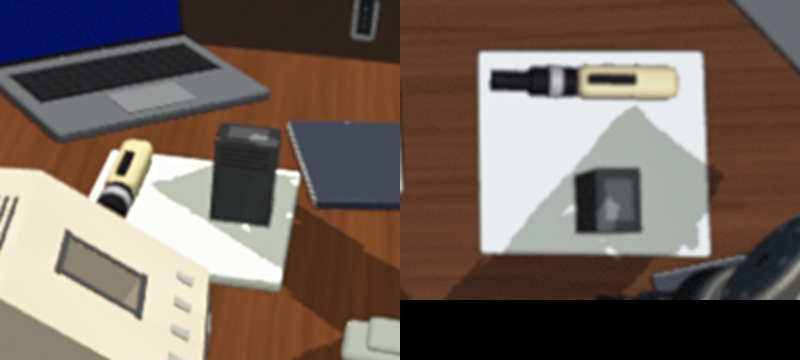

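The battery stands upright on the board, released, and the probe is where it was. The arm is clear.

```bash
python3 -c "
from rig import order;print(order.job_done())"
```

```text
the job is handed in; nothing more can be done
None
```

The battery pack was unlatched and pulled from the meter, and it now stands upright and released on the free half of the white board; the probe was not touched, and the job is handed in at about 12 s on the robot's clock (no verdict came back).

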